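# Eject a cured casting from a tilted mould and bring it to the inspection mat

### The job

Take the red-handled ejector rod from its stand and push it down through the bore of the tilted aluminium mould, so that it drives the orange casting out of the bottom into the white catch box below. Then put the rod back upright in its stand, hanging by its collar, and after that bring the box, with the casting in it, to the round mat and leave it standing wholly on the mat (its blue handle may overhang). Leave the jar, the bottle and the grey block where they stand.

Things in the scene. Friction and masses are not known exactly. Their poses are not given: they have to be found in the camera images.
- mould: Fixed aluminium sleeve 62 x 62 x 85 mm with a square through bore 38 x 38 mm, leaning 35 degrees from vertical on a blue foot. Origin: centre of the bore's lower opening (exit), 85 mm above the table. z: up along the bore; y: level; x: upward at 35 degrees, away from the foot, towards the box's handle. Blue column and base plate (105 x 130 x 15 mm) stand under its back.
- bore_mouth (a point): Centre of the mould's upper opening (mouth), 85 mm along the bore from the exit: here the rod enters.
- casting: Orange resin bar 36 x 36 x 70 mm, 110 g, in the bore, its top 10 mm below the mouth, held by two brass spring catches low in the bore. Pushed down the bore it gives way at 8 to 18 N, then slides at 4 to 8 N, and drops out by itself once its top has passed the catches (rod tip 78 mm below the mouth; go to 85 to 90 to be sure). Origin: centre of its lower end; z: up along it.
- casting_mid (a point): The middle of the orange casting, half way along its length.
- box: White loose box, 300 g, on the table under the exit: 140 (x) x 92 x 45 mm high, walls 4 mm. Origin: centre of its underside; x towards its handle, z up. Handle: upright blue tab 12 mm thick (x), 50 mm wide (y), middle at x = 115 mm, top 80 mm above the table, 39 mm clear of the box's end wall; a 16 mm wide arm 16 to 24 mm above the table joins them.
- rod: Ejector rod, loose, 220 g. Origin: on its axis at the collar's underside; z up to the handle. Square red handle 28 x 28 mm, z = 8 to 66 mm, faces across x and y; dark collar 52 mm in diameter, z = 0 to 8 mm; round alloy shank 26 mm in diameter down to z = -93 mm. The collar cannot enter mould or stand. It starts upright, hanging by its collar in the stand.
- rod_tip (a point): Centre of the lower end of the rod's shank.
- stand: Fixed grey stand for the rod: plate 80 x 80 mm on four posts, its top 100 mm above the table, with a square through hole 40 x 40 mm in its middle. Foot plate 4 mm thick. Origin: centre of its underside, below the hole; z up. With the rod home the rod's origin is 100 mm above this one.
- mat: Round mat with a green rim, 240 mm in diameter, flat on the table (1 mm, no edge to catch on). Origin: its centre.
- jar: Bystander: closed glass jar, 60 mm in diameter, 85 mm high. Origin: centre of its underside.
- spare: Bystander: grey block 36 x 36 x 62 mm standing on end. Origin: centre of its underside.
- bottle: Bystander: bottle 56 mm in diameter, 130 mm high. Origin: centre of its underside.
Not all that is in view belongs to the job. Leave any brown, pink or yellow look-alike of the stand alone.

How it is judged:
By the outcome, as a careful person would: the job done as asked, in the order asked, and still so for the second after the job is handed in, with the robot touching nothing.
It also fails if it takes over 64 s, if anything falls off the work surface, if the arm or the gripper's body presses on something with over 40 N, if the wrist force passes 120 N, or if a joint passes its speed limit or range.

### The arm

A 6-joint arm with a two-finger parallel gripper is mounted at the origin on the work surface. World frame = base frame: x ahead of the robot, y to its left, z up, the work surface at z = 0. Lengths are in m, angles in rad, forces in N, time in s.
With the tool pointing down it reaches from about 0.3 to 0.775 m from the base axis. Payload 14.6 kg.
Tool frame: the origin (TCP) lies at the very end of the fingers, on their centre line; the grasp point (between the pads) lies 19 mm behind it; z points along the fingers, y is the line along which they close (so a half turn about z gives the same grasp; the last joint's range is limited). The gripper opens to 94 mm and grips with 3 to 60 N. Pads are 16 mm wide; open, the fingers measure 119 mm over their backs; the gripper's body (75 mm by 177 mm) begins 78 mm behind the grasp point.
Start: joints at [1.187, 0.3, 1.521, -0, 1.321, -0.067], TCP at [0.171, 0.523, 0.205] pointing down, gripper open.
Joint ranges: [-3.03, 3.03], [-0.79, 2.21], [0.23, 2.52], [-1.04, 4.18], [0, 3.07], [-2.55, 2.55]. Speed limits (rad/s): [2.22, 2.22, 2.57, 3.14, 3.14, 3.14].

### API

Orientations are given as [roll, pitch, yaw] about the fixed x, y, z axes, in that order (R = Rz(yaw) Ry(pitch) Rx(roll)).
In Python, from station import ctrl gives the robot as it stands.
- The arm moves only by the shell command python3 -m pendant 'ROWS' [OPENING] [FORCE]. ROWS is JSON, a list of rows, each a list of 2 entries, a list of its own where there are three numbers: the shift along the world's x, y, z in cm, then the turn about the world's z in rad. A call has 1 to 20 rows; each row shifts and turns the commanded pose from where the row before left it; what a row does not reach is not made up. A row lasts 1/12 s, in which the tool goes at most 41.7 mm and 7.16 degrees, less where a joint would pass 70% of its speed; a pose out of reach is approached as far as the arm can. A call is refused whole if a number of a shift passes 4.17 or a number of a turn 0.125, either way. A call with a gripper value outside its range is refused whole. OPENING is the opening, from 0 (shut) to 1 (fully open), set as the call begins (- or left out, the last holds). The fingers move at their own pace and stop on an object; FORCE is the grip in N (left out, the last holds). Time passes only in rows, so rows that do not move let the fingers close. It gives the time, the measured TCP pose, the force, the opening and the grip force at its end, in the units of the state.
- ctrl.get_obs(): the state, without advancing time (a new reading comes with each control period).
- ctrl.camera(name): name is "side" or "top"; returns a dict with "color" (480x640x3 uint8, red, green, blue), "intrinsics" (3x3 intrinsics, pixels), "k1" (the pictures are not rectified: a ray, as slopes to the right and down, at radius r is drawn at 1 + k1 r^2 times it, then the intrinsics apply), "camera_from_world" (4x4, takes a point from world to camera coordinates). Camera axes: x right, y down, z forward; pixel columns grow to the right and rows downward; lengths in m; the calibration is good to about 2 mm. A picture is of the moment at which its call begins. There is no depth.
- ctrl.hand_in(): hands the job in; it is judged then, once.
The state is a dict: "time_s": time; "qpos": joint angles; "joint_vel": joint speeds; "tau": joint torques, N m; "ee_pos": TCP position; "eef_rot": TCP orientation; "force": force on the tool from outside, world axes, zero at the start; "moment": the same for the moment, N m; "grip_width": finger opening in m; "grip_force": force on a finger pad.
Only numpy, scipy, OpenCV 4.12 (cv2) and the standard library are available. Lean on these libraries where they do the work, as an engineer would, in place of code of your own. Each camera call takes 0.05 s, during which the arm holds its last target. There are 200 camera calls.

## Working session

There is one attempt and no reset: what is moved stays moved. The work goes in short steps, Python scripts to look and compute and a shell command to move; the robot and the scene stay as the last step left them, time stands still between calls to the robot, and variables do not carry over. Pictures are saved under pics/ and viewed, at most 10 in all, crops included, and the job is handed in when it is done.

```bash
ls; mkdir -p pics
python3 - <<'E'
from station import ctrl
import cv2,pickle
d={}
for n in("top","side"):
    c=ctrl.camera(n);d[n]=c;cv2.imwrite(f"pics/{n}0.png",c["color"][:,:,::-1])
    print(n,c["intrinsics"],c["k1"],c["camera_from_world"])
pickle.dump(d,open("cam0.pkl","wb"))
o=ctrl.get_obs();print(o)
E
```

```text
pics
top [[440.34293227   0.         320.58589832]
 [  0.         440.34293227 243.34508826]
 [  0.           0.           1.        ]] 0.020964156489347154 [[ 0.01929376 -0.99975489  0.0108585  -0.09299729]
 [-0.9803532  -0.02104947 -0.19612374  0.6523868 ]
 [ 0.19630423 -0.0068612  -0.98051903  0.97572861]
 [ 0.          0.          0.          1.        ]]
side [[453.27718049   0.         324.92859414]
 [  0.         453.27718049 243.02250371]
 [  0.           0.           1.        ]] -0.039868389157277306 [[-0.99287484 -0.11909614 -0.00395779  0.63268598]
 [-0.07508368  0.65105424 -0.75530842  0.20876666]
 [ 0.09253105 -0.74962956 -0.65535755  1.00233493]
 [ 0.          0.          0.          1.        ]]
{'time_s': 0.1, 'qpos': array([ 1.18742162e+00,  3.00400804e-01,  1.52148174e+00,  1.00750906e-05,
        1.32072843e+00, -6.66081433e-02]), 'joint_vel': array([ 0.00032283, -0.00149541, -0.00152015, -0.00182184,  0.00202733,
        0.00016217]), 'tau': array([ 1.06934956e-03, -5.32640398e+01, -3.53285301e+01,  7.09318346e-02,
        2.33897078e-02, -1.25932884e-04]), 'ee_pos': array([0.17124174, 0.522423  , 0.20496692]), 'eef_rot': array([-3.14057724e+00, -7.75158379e-05,  2.82482355e+00]), 'force': array([-0.27858885,  0.61187453, -0.08533965]), 'moment': array([ 0.02959714,  0.0062741 , -0.05561173]), 'grip_force': 0.0, 'grip_width': 0.0936253769883828}
```

View pics/top0.png

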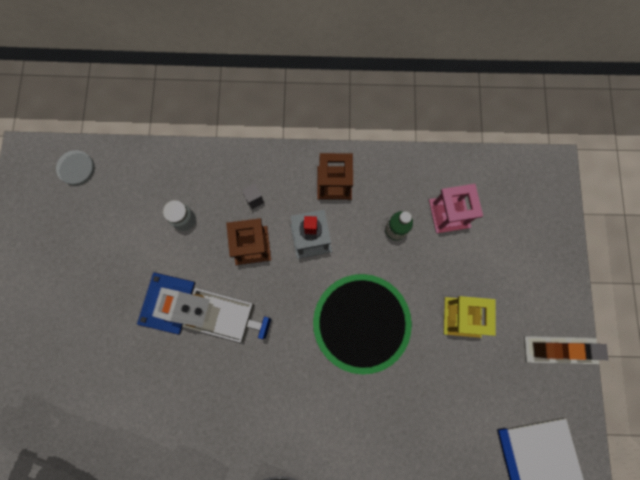

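View pics/side0.png

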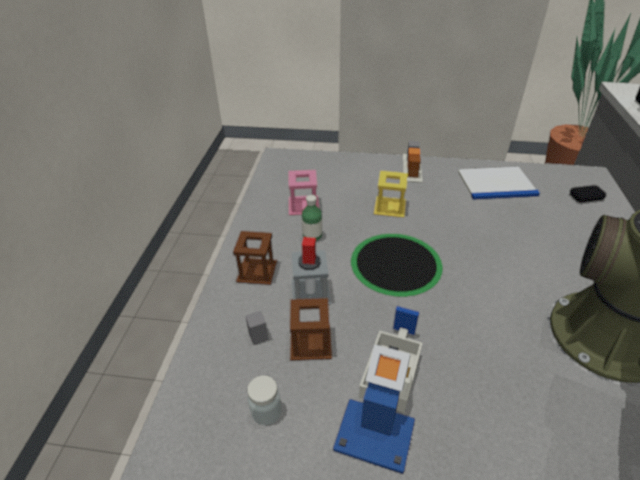

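Candidates for the stand (top view): grey with rod (311,232), brown (335,177) and (248,240), pink (457,208), yellow (470,317). The rod, in red, is only at (311,225). The mould and box are at (195,310); the dark and orange bar tray at (570,351) is not part of the job. I choose the grey stand with the red handle and check it close up.

Run:
```python
import cv2
a=cv2.imread("pics/top0.png")[195:345,135:335];cv2.imwrite("pics/c1.png",cv2.resize(a,(800,600),interpolation=cv2.INTER_CUBIC))
a=cv2.imread("pics/side0.png")[225:465,270:470];a=a[:150*240//240]
b=cv2.imread("pics/side0.png")[230:470,240:440]
cv2.imwrite("pics/c2.png",cv2.resize(b,(500,600),interpolation=cv2.INTER_CUBIC))
```

```text
(no output)
```

View pics/c1.png

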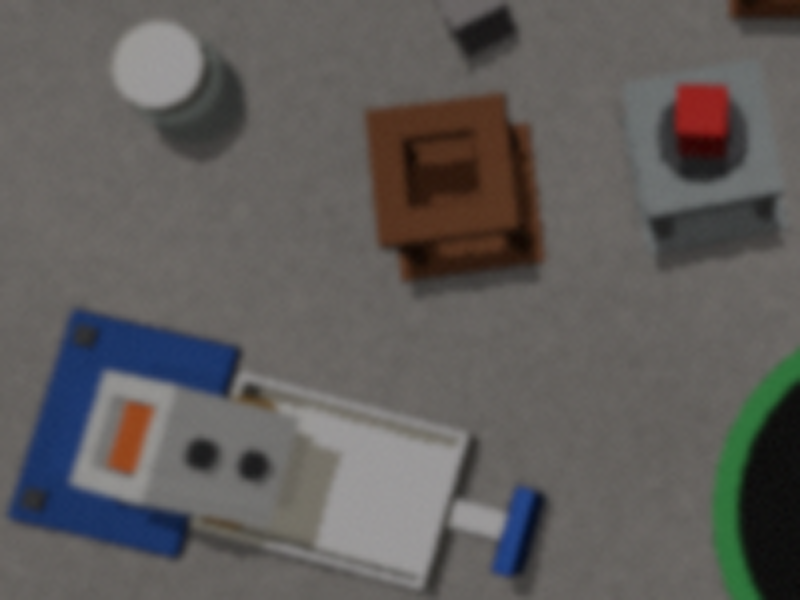

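View pics/c2.png

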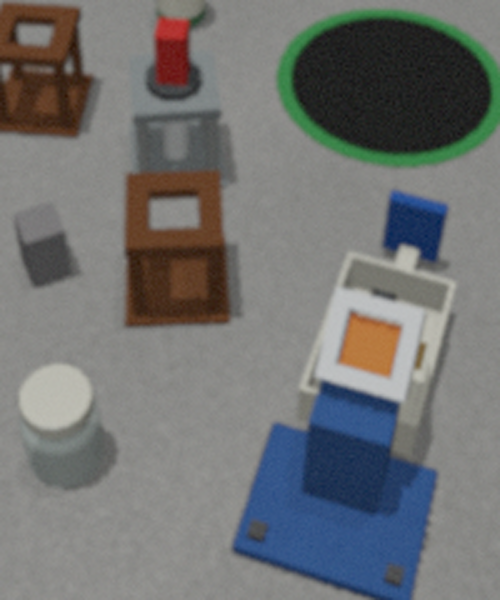

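The crops show the red handle standing alone in the grey stand: plate corners c1 (626,83)–(781,192), red top about (702,111). The mouth with the orange casting is at c1 (125,435) and c2 (371,345). The box tab top is at about c1 (528,490)–(508,575).

```bash
cat > h.py <<'E'
import numpy as np,cv2,pickle
from scipy.optimize import least_squares
def proj(c,P):
    T=c["camera_from_world"];p=np.atleast_2d(P)@T[:3,:3].T+T[:3,3]
    s=p[:,:2]/p[:,2:];s=s*(1+c["k1"]*(s**2).sum(1,keepdims=True));K=c["intrinsics"]
    return s*[K[0,0],K[1,1]]+[K[0,2],K[1,2]]
def at(c,px,z):
    r=least_squares(lambda q:(proj(c,[q[0],q[1],z])-px).ravel(),[.5,0]);return r.x
def fit(obs,x0):  # obs: list of (cam, fn(pars)->Nx3, px)
    r=least_squares(lambda q:np.concatenate([(proj(c,f(q))-px).ravel() for c,f,px in obs]),x0)
    return r.x,np.sqrt(np.mean(r.fun**2)),r.fun.reshape(-1,2)
E
python3 - <<'E'
from h import *
np.set_printoptions(precision=4,suppress=True)
d=pickle.load(open("cam0.pkl","rb"));t,s=d["top"],d["side"]
C1=lambda a:np.array(a)/4+[134.6,194.6]
C2=lambda a:np.array(a)/2.5+[239.7,229.7]
def poly(L):
    L=np.array(L)
    def f(q):
        cs,sn=np.cos(q[2]),np.sin(q[2]);return np.c_[q[0]+cs*L[:,0]-sn*L[:,1],q[1]+sn*L[:,0]+cs*L[:,1],L[:,2]]
    return f
# stand plate, image order TL TR BR BL : x up, -y right
pl=poly([[.04,.04,.1],[.04,-.04,.1],[-.04,-.04,.1],[-.04,.04,.1]])
print("stand top",*fit([(t,pl,C1([[626,83],[757,63],[781,192],[650,217]]))],[.6,0,0])[:2])
# side image: left=+x far, down=+y : order TL TR BR BL -> (+x,-y),(-x,-y),(-x,+y),(+x,+y)
pls=poly([[-.04,.04,.1],[.04,.04,.1]])
print("plate side BR,BL pts",at(s,C2([218,113]),.1),at(s,C2([135,117]),.1))
hp=poly([[.014,.014,.166],[.014,-.014,.166],[-.014,-.014,.166],[-.014,.014,.166]])
print("handle",*fit([(t,hp,C1([[678,86],[729,86],[727,137],[676,134]]))],[.6,0,0])[:2])
print("handle top side",at(s,C2([173,24]),.166))
# mould: yaw q2 = direction of mould x (horizontal)
c,sn=np.cos(np.radians(35)),np.sin(np.radians(35))
def m(x,y,z): # mould frame -> local (h along heading, y, z)
    return [x*c-z*sn, y, .085+x*sn+z*c]
mo=poly([m(-.031,-.031,.085),m(.031,-.031,.085),m(.031,.031,.085),m(-.031,.031,.085)])
# heading ~ -y => q2~-pi/2 ; left(y): +x
tp=C1([[72,485],[148,502],[180,383],[103,370]])
sp=C2([[405,400],[424,306],[341,290],[320,382]])
for o in ([(t,mo,tp)],[(s,mo,sp)],[(t,mo,tp),(s,mo,sp)]):
    r=fit(o,[.4,.3,-1.6]);print("mould",r[0],r[1]);
q=r[0];print(r[2]);print("mouth",poly([m(0,0,.085)])(q))
# box tab top
tb=poly([[.109,.025,.08],[.121,.025,.08],[.121,-.025,.08],[.109,-.025,.08]])
r=fit([(t,tb,C1([[514,487],[543,492],[520,576],[493,571]]))],[.4,.2,-1.6]);print("box",r[:2])
r2=fit([(t,poly([[.07,.046,.045],[.07,-.046,.045]]),C1([[471,434],[424,590]]))],[.4,.2,-1.6]);print(r2[:2])
# mat
for cam in (t,s):
    im=cam["color"].astype(int);g=((im[...,1]-im[...,0]>40)&(im[...,1]-im[...,2]>30)).astype(np.uint8)
    n,l,st,ce=cv2.connectedComponentsWithStats(g);k=1+np.argmax(st[1:,4])
    p=np.argwhere(l==k)[:,::-1].astype(float);h=cv2.convexHull(p.astype(np.float32))[:,0]
    w=np.array([at(cam,x,.001) for x in h]);
    A=np.c_[2*w,np.ones(len(w))];z=np.linalg.lstsq(A,(w**2).sum(1),rcond=None)[0];print("mat",z[:2],np.sqrt(z[2]+z[:2]@z[:2]))
E
```

```text
stand top [ 0.6799 -0.0556  0.1984] 0.6286265232783829
plate side BR,BL pts [ 0.635  -0.0221] [ 0.7079 -0.0085]
handle [ 0.6797 -0.0558 -0.012 ] 0.19029128345872717
handle top side [ 0.6798 -0.0623]
mould [ 0.4936  0.193  -1.7439] 0.3787044398835465
mould [ 0.4914  0.1923 -1.7241] 1.111903526589875
mould [ 0.4923  0.1926 -1.7329] 1.0260281200217365
[[ 0.6848  1.184 ]
 [-0.1642  0.9053]
 [-0.6537  0.5361]
 [ 0.4063  1.0034]
 [ 0.7893  0.5838]
 [ 0.1741  1.1688]
 [-2.4633 -0.591 ]
 [-1.5086 -1.0895]]
mouth [[0.5001 0.2407 0.1546]]
box (array([ 0.4806,  0.1558, -1.7814]), np.float64(0.770537631223879))
(array([ 0.4845,  0.1562, -1.8166]), np.float64(0.01939429463664693))
mat [ 0.4731 -0.1841] 0.11838153249909711
mat [ 0.4725 -0.1876] 0.11822939416008238
```

```bash
python3 -m pendant '[[[2.54,-2.89,0],-0.0633],[[2.54,-2.89,0],-0.0633],[[2.54,-2.89,0],-0.0633],[[2.54,-2.89,0],-0.0633],[[2.54,-2.89,0],-0.0633],[[2.54,-2.89,0],-0.0633],[[2.54,-2.89,0],-0.0633],[[2.54,-2.89,0],-0.0633],[[2.54,-2.89,0],-0.0633],[[2.54,-2.89,0],-0.0633],[[2.54,-2.89,0],-0.0633],[[2.54,-2.89,0],-0.0633],[[2.54,-2.89,0],-0.0633],[[2.54,-2.89,0],-0.0633],[[2.54,-2.89,0],-0.0633],[[2.54,-2.89,0],-0.0633],[[2.54,-2.89,0],-0.0633],[[2.54,-2.89,0],-0.0633],[[2.54,-2.89,0],-0.0633],[[2.54,-2.89,0],-0.0633]]' 1 30; python3 -m pendant '[[[0,0,0],0],[[0,0,0],0]]'
```

```text
time_s: 1.77
ee_pos: [0.6801, -0.057, 0.205]
eef_rot: [-3.141, -0.0, 1.556]
force: [-0.1, 0.6, 0.6]
grip_width: 0.0939
grip_force: 0.0
time_s: 1.93
ee_pos: [0.6795, -0.0568, 0.2036]
eef_rot: [-3.139, -0.0, 1.557]
force: [-0.2, 0.5, 0.2]
grip_width: 0.0935
grip_force: 0.0
```

```bash
python3 -m pendant '[[[0,0.05,-2.1],0],[[0,0.05,-2.1],0],[[0,0,-2.1],0],[[0,0,-2.0],0],[[0,0,0],0]]' 1; python3 -m pendant '[[[0,0,0],0],[[0,0,0],0],[[0,0,0],0],[[0,0,0],0],[[0,0,0],0],[[0,0,0],0],[[0,0,0],0],[[0,0,0],0]]' 0.15 15
```

```text
time_s: 2.35
ee_pos: [0.6771, -0.0529, 0.1184]
eef_rot: [-3.135, -0.001, 1.561]
force: [-0.1, 1.2, -0.7]
grip_width: 0.0936
grip_force: 0.0
time_s: 3.02
ee_pos: [0.6794, -0.0544, 0.1226]
eef_rot: [3.141, 0.0, 1.559]
force: [0.1, -0.3, -0.2]
grip_width: 0.0441
grip_force: 0.0
```

```bash
python3 -m pendant '[[[0,0,0],0],[[0,0,0],0],[[0,0,0],0],[[0,0,0],0]]' 0 15
python3 - <<'E'
from station import ctrl
import cv2
a=ctrl.camera("top")["color"][:,:,::-1][170:290,230:390];b=ctrl.camera("side")["color"][:,:,::-1][180:300,230:390]
import numpy as np
cv2.imwrite("pics/g1.png",cv2.resize(np.vstack([a,b]),(400*2,600*2))[::2,::2] if 0 else cv2.resize(np.hstack([a,b]),(800,300)))
E
```

```text
time_s: 3.35
ee_pos: [0.6794, -0.0544, 0.1225]
eef_rot: [3.141, 0.0, 1.559]
force: [1.7, 0.6, 0.7]
grip_width: 0.028
grip_force: 15.0
```

View pics/g1.png

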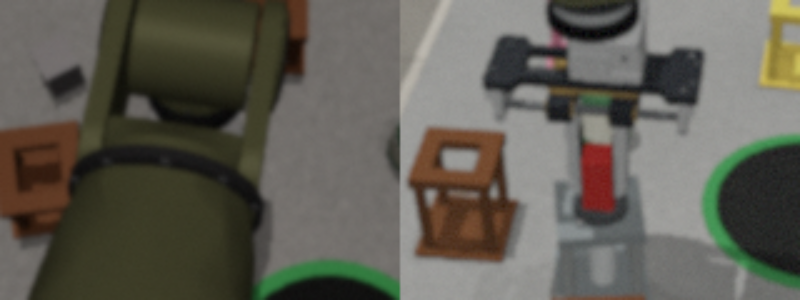

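The grip is good, with the opening equal to the 28 mm handle. The tool only points down, so I will tilt the rod in the fingers by levering its shank on the stand hole's edge. First I lift it and align the yaw with the stand.

```bash
python3 -m pendant '[[[0,0,1],0.05],[[0,0,2],0.05],[[0,0,2],0.05],[[0,0,1.8],0.05],[[0,0,0],0],[[0,0,0],0]]' - 15 && python3 -m pendant '[[[-0.12,0.61,0.02],0],[[-0.13,0.61,0.02],0],[[-0.12,0.61,0.02],0],[[-0.13,0.61,0],0],[[-0.19,0.93,-0.14],0],[[-0.19,0.93,-0.14],0],[[-0.18,0.88,-0.3],0],[[-0.18,0.88,-0.3],0],[[-0.17,0.85,-0.41],0],[[-0.1,0.49,-0.29],0],[[0,0,0],0],[[0,0,0],0]]'
python3 - <<'E'
from station import ctrl
import cv2,numpy as np
b=ctrl.camera("side")["color"][:,:,::-1][170:320,220:420]
cv2.imwrite("pics/g2.png",cv2.resize(b,(800,600)))
E
```

```text
time_s: 3.95
ee_pos: [0.6794, -0.0544, 0.1904]
eef_rot: [3.141, 0.0, 1.757]
force: [0.1, 0.3, -2.3]
grip_width: 0.0279
grip_force: 15.0
time_s: 4.95
ee_pos: [0.664, 0.0201, 0.1748]
eef_rot: [-3.141, -0.001, 1.759]
force: [-0.2, -0.9, -2.0]
grip_width: 0.0278
grip_force: 15.0
```

View pics/g2.png

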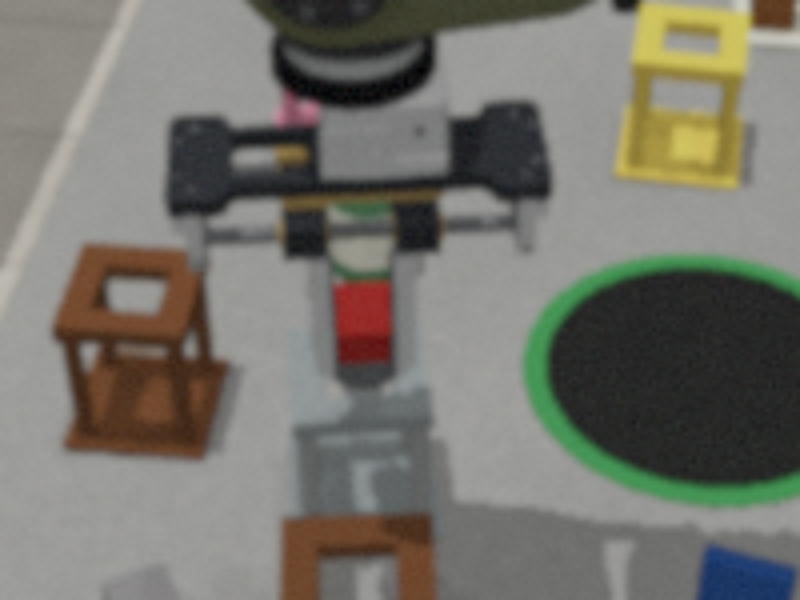

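The handle leans toward the camera: its foreshortened red top is at crop (362,310) and it is pivoted on the stand edge. Next I squeeze, withdraw along the rod's axis, and carry it to the mould.

```bash
python3 -m pendant '[[[0,0,0],0],[[0,0,0],0],[[0,0,0],0],[[-0.24,1.18,1.6],0],[[-0.24,1.18,1.6],0],[[-0.24,1.18,1.6],0],[[0,0,3],0],[[-1.14,2.39,0.25],-0.0313],[[-1.14,2.39,0.25],-0.0313],[[-1.14,2.39,0.25],-0.0313],[[-1.14,2.39,0.25],-0.0313],[[-1.14,2.39,0.25],-0.0313],[[-1.14,2.39,0.25],-0.0313],[[-1.14,2.39,0.25],-0.0313],[[-1.14,2.39,0.25],-0.0313],[[-1.14,2.39,0.25],-0.0313],[[-1.14,2.39,0.25],-0.0313],[[-1.14,2.39,0.25],-0.0313],[[-1.14,2.39,0.25],-0.0313]]' - 60;python3 -m pendant '[[[0,0,0],0],[[0,0,0],0]]'
python3 - <<'E'
from station import ctrl
import cv2,numpy as np,pickle
d={n:ctrl.camera(n) for n in("top","side")};pickle.dump(d,open("cam3.pkl","wb"))
a=d["top"]["color"][:,:,::-1][220:370,60:260];b=d["side"]["color"][:,:,::-1][220:420,270:470]
cv2.imwrite("pics/g3.png",np.hstack([cv2.resize(b,(600,600)),cv2.resize(a[:,:],(200,150)).repeat(4,0)]) if 0 else cv2.resize(b,(600,600)))
E
```

```text
time_s: 6.58
ee_pos: [0.5197, 0.3428, 0.2835]
eef_rot: [3.141, -0.0, 1.381]
force: [0.7, 0.0, -3.0]
grip_width: 0.0273
grip_force: 60.0
time_s: 6.75
ee_pos: [0.5198, 0.3426, 0.2833]
eef_rot: [3.141, -0.0, 1.385]
force: [0.8, -0.9, -2.5]
grip_width: 0.0278
grip_force: 60.0
```

View pics/g3.png

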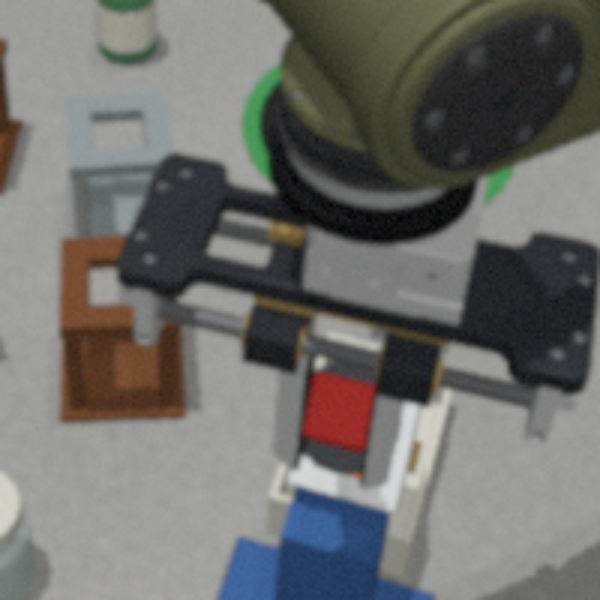

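```bash
cat > tilt.py <<'E'
from h import *
def fitrod(cam,px,tcp,yaw,L0=.0245):
    g=np.array(tcp)+[0,0,.019]
    u=np.array([np.cos(yaw),np.sin(yaw),0]);f=np.array([u[1],-u[0],0]);k=np.array([0,0,1.])
    def pts(q):
        t,dx,du=q; a=u*np.sin(t)+k*np.cos(t);b=u*np.cos(t)-k*np.sin(t)
        c=g+L0*a+dx*f+du*b
        return np.array([c+.014*(i*f+j*b) for i,j in((1,-1),(-1,-1),(-1,1),(1,1))])
    r=fit([(cam,pts,px)],[.6,0,0]);t,dx,du=r[0];a=u*np.sin(t)+k*np.cos(t)
    return np.degrees(t),dx,du,r[1],g-.1345*a,proj(cam,pts([np.radians(35),0,0])),r[2]
E
python3 - <<'E'
from tilt import *
np.set_printoptions(precision=4,suppress=True)
d=pickle.load(open("cam3.pkl","rb"))
px=np.array([[313,373],[377,380],[366,452],[303,440]])/3+[269.8,219.8]
r=fitrod(d["side"],px,[.5198,.3426,.2833],1.383);print(*r[:5]);print(((r[5]-[269.8,219.8])*3).round());print(r[6])
t=r[0]
E
```

```text
40.26566525280954 -0.0003167955476009999 -0.016320630848214886 1.0816559942815207 [0.5036 0.2572 0.1997]
[[307. 403.]
 [372. 419.]
 [357. 486.]
 [292. 469.]]
[[ 0.4835 -0.8839]
 [ 0.7444  2.1579]
 [-0.2833  0.1699]
 [-0.9404 -1.4631]]
```

Run:
```python
from tilt import *
np.set_printoptions(precision=4,suppress=True)
d=pickle.load(open("cam3.pkl","rb"));s=d["side"]
px=np.array([[335,283],[391,281],[392,335],[338,338]])/4+[219.9,169.9]
r=fitrod(s,px,[.664,.0201,.1748],1.759);print("g2",*r[:5]);print(((r[5]-[219.9,169.9])*4).round())
tcp=np.array([.5198,.3426,.2833]);u=np.array([np.cos(1.383),np.sin(1.383),0]);f=np.array([u[1],-u[0],0])
P=lambda p:((proj(s,p)-[269.8,219.8])*3).round()
print("fingertips (4 corners outer/inner)",P([tcp+i*f+j*u for i in(.014,.0265,-.014,-.0265) for j in(-.008,.008)]).tolist())
g=tcp+[0,0,.019];k=np.array([0,0,1.])
for t in (0,10,20,25,30,35,40):
    for s0 in (0,):
        t_=np.radians(t);a=u*np.sin(t_)+k*np.cos(t_);b=u*np.cos(t_)-k*np.sin(t_)
        print(t,P([g+.0245*a+i*.014*f+j*.014*b for i,j in((1,-1),(-1,-1),(-1,1),(1,1))]).tolist(),"front bottom",P([g-.0335*a+.014*b,g-.0415*a+.026*b]).tolist())
# red profile along column in g3 crop
im=s["color"].astype(int)
for v in range(340,376): print(v,(v-220)*3,im[v,381],im[v,383])
```

```text
g2 34.247089305294686 -0.0016712453313821119 -0.011373598633356503 0.1809857385563446 [ 0.6782 -0.0543  0.0826]
[[332. 306.]
 [389. 303.]
 [392. 358.]
 [335. 361.]]
fingertips (4 corners outer/inner) [[305.0, 445.0], [297.0, 475.0], [279.0, 438.0], [270.0, 468.0], [366.0, 461.0], [359.0, 491.0], [393.0, 468.0], [387.0, 499.0]]
0 [[315.0, 377.0], [378.0, 393.0], [365.0, 446.0], [300.0, 429.0]] front bottom [[322.0, 512.0], [315.0, 545.0]]
10 [[313.0, 383.0], [377.0, 399.0], [363.0, 458.0], [297.0, 441.0]] front bottom [[325.0, 503.0], [318.0, 534.0]]
20 [[311.0, 390.0], [375.0, 406.0], [360.0, 470.0], [295.0, 453.0]] front bottom [[328.0, 492.0], [322.0, 522.0]]
25 [[309.0, 394.0], [374.0, 410.0], [359.0, 475.0], [294.0, 458.0]] front bottom [[329.0, 486.0], [324.0, 515.0]]
30 [[308.0, 398.0], [373.0, 414.0], [358.0, 481.0], [293.0, 463.0]] front bottom [[331.0, 480.0], [326.0, 507.0]]
35 [[307.0, 403.0], [372.0, 419.0], [357.0, 486.0], [292.0, 469.0]] front bottom [[333.0, 474.0], [328.0, 499.0]]
40 [[305.0, 408.0], [370.0, 424.0], [356.0, 491.0], [291.0, 473.0]] front bottom [[334.0
[... 546 characters left out ...]
52  42  37] [151  39  36]
356 408 [154  43  42] [154  45  43]
357 411 [152  43  41] [153  45  42]
358 414 [153  43  40] [154  43  44]
359 417 [152  41  39] [153  45  40]
360 420 [154  46  43] [154  45  43]
361 423 [153  42  39] [150  38  35]
362 426 [153  44  44] [152  40  39]
363 429 [155  44  42] [154  45  42]
364 432 [153  42  41] [152  40  37]
365 435 [153  44  41] [157  53  46]
366 438 [140  32  29] [151  44  39]
367 441 [123  35  33] [135  29  28]
368 444 [96 51 49] [113  43  40]
369 447 [70 58 61] [79 53 53]
370 450 [64 65 68] [67 65 66]
371 453 [59 63 64] [58 59 63]
372 456 [62 63 67] [65 66 68]
373 459 [67 69 70] [65 69 68]
374 462 [65 66 69] [63 65 64]
375 465 [63 64 66] [65 67 69]
```

Run:
```python
from tilt import *
np.set_printoptions(precision=4,suppress=True)
d=pickle.load(open("cam0.pkl","rb"))
def redcent(c):
    im=c["color"].astype(int);R=im[...,0];m=((R-im[...,1]>60)&(R-im[...,2]>60)&(im[...,1]<60)).astype(np.uint8)
    n,l,st,ce=cv2.connectedComponentsWithStats(m);return [(st[i],ce[i].round(1)) for i in range(1,n) if st[i,4]>60]
for n in("top","side"): print(n,redcent(d[n]))
def box(x,y,z0,z1,yaw=-.012,h=.014): return np.array([[x+i*h,y+j*h,z] for z in(z0,z1) for i in(-1,1) for j in(-1,1)])
for n in("top","side"):
  for y in(-.0557,-.062):
    p=proj(d[n],box(.680,y,.108,.166));print(n,y,"bbox",p.min(0),p.max(0));print(p[4:].tolist())
im=d["side"]["color"];print([(v,im[v,308].tolist()) for v in range(233,268)])
```

```text
top [(array([304, 217,  13,  13, 156], dtype=int32), array([310.1, 222.7]))]
side [(array([303, 237,  13,  27, 287], dtype=int32), array([308.5, 250.5]))]
top -0.0557 bbox [303.4863 215.6747] [316.8196 234.4406]
[[316.54594211639403, 228.59890764000633], [303.4862690900625, 228.32050662398996], [316.8196048814868, 215.95447718690326], [303.83485683494916, 215.67473021980211]]
top -0.062 bbox [306.4253 215.7378] [319.7403 234.4994]
[[319.4835199577023, 228.66145527195144], [306.4252745126009, 228.38320634997604], [319.7403360247081, 216.0172650334482], [306.756996182614, 215.73777241290304]]
side -0.0557 bbox [301.0718 236.6948] [315.9561 265.1602]
[[315.5140008962879, 237.62392761937343], [313.78140835884693, 245.88554499197838], [303.0637104160292, 236.69479083266336], [301.07176893005186, 244.91438601844146]]
side -0.062 bbox [301.5272 234.8923] [316.3202 263.2526]
[[315.8939656864365, 235.8123063070388], [314.1776125899686, 243.99617965182856], [303.5006258669462, 234.89225087721078], [301.5272312605448, 243.0347188590222]]
[(233, [137, 134, 124]), (234, [136, 137, 128]), (235, [133, 131, 121]), (236, [140, 121, 113]), (237, [159, 96, 88]), (238, [174, 63, 60]), (239, [176, 48, 45]), (240, [178, 54, 50]), (241, [176, 50, 47]), (242, [178, 54, 51]), (243, [178, 51, 48]), (244, [173, 49, 47]), (245, [152, 40, 35]), (246, [125, 34, 33]), (247, [113, 33, 27]), (248, [109, 15, 13]), (249, [114, 29, 30]), (250, [110, 24, 20]), (251, [111, 26, 25]), (252, [109, 25, 22]), (253, [110, 26, 21]), (254, [111, 26, 24]), (255, [111, 27, 22]), (256, [112, 24, 25]), (257, [111, 26, 27]), (258, [109, 26, 21]), (259, [112, 28, 24]), (260, [111, 28, 28]), (261, [108, 22, 22]), (262, [109, 30, 31]), (263, [100, 47, 45]), (264, [80, 62, 62]), (265, [69, 69, 70]), (266, [74, 75, 77]), (267, [63, 67, 66])]
```

The side crop shows the tilted red top at about (340,408), with only a sliver of its front face visible, so it tilts about 32°. It sits about 13 mm off the pad centre, so I check it from the top camera.

Run:
```python
from tilt import *
d=pickle.load(open("cam3.pkl","rb"))
a=d["top"]["color"][:,:,::-1][250:370,90:250]
a=cv2.convertScaleAbs(cv2.resize(a,(800,600),interpolation=cv2.INTER_CUBIC),alpha=1.4)
cv2.imwrite("pics/g4.png",a)
```

```text
(no output)
```

View pics/g4.png

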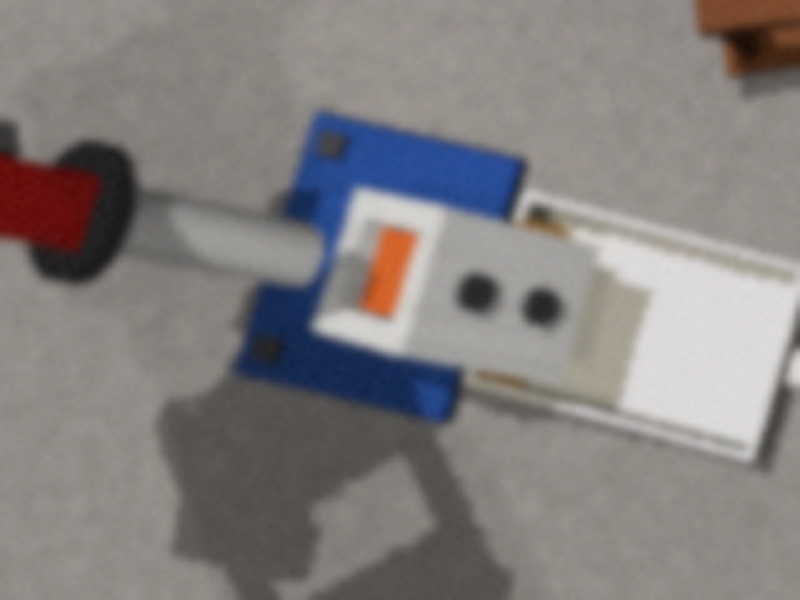

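The top crop shows the rod clearly: the tip end is at about (312,262), the collar is centred at (82,212), and the handle base corners are at (103,172) and (85,253). I fit its pose from both views.

```bash
cat > both.py <<'E'
from tilt import *
def model(tcp,yaw,L,q):  # L: list of (f,b,z_rod) in mm ; q: t, s(mm along a), du, df
    t,s,du,df=q;g=np.array(tcp)+[0,0,.019]
    u=np.array([np.cos(yaw),np.sin(yaw),0]);f=np.array([u[1],-u[0],0]);k=np.array([0,0,1.])
    a=u*np.sin(t)+k*np.cos(t);b=u*np.cos(t)-k*np.sin(t)
    return np.array([g+((z-41.5+s)*a+(y+du)*b+(x+df)*f)/1000 for x,y,z in L])
E
python3 - <<'E'
from both import *
np.set_printoptions(precision=4,suppress=True)
d=pickle.load(open("cam3.pkl","rb"))
tcp=[.5198,.3426,.2833];yaw=1.383
pt=np.array([[103,172],[85,253],[100,142],[65,282],[318,236],[302,288]])/5+[89.9,249.9]
Lt=[(14,-14,8),(-14,-14,8),(26,0,6),(-26,0,6),(13,0,-93),(-13,0,-93)]
ps=np.array([[313,373],[377,382],[366,444],[303,434]])/3+[269.8,219.8]
Ls=[(14,-14,66),(-14,-14,66),(-14,14,66),(14,14,66)]
for w in ("top","both"):
    o=[(d["top"],lambda q:model(tcp,yaw,Lt,q),pt)]+([(d["side"],lambda q:model(tcp,yaw,Ls,q),ps)] if w=="both" else [])
    q,e,r=fit(o,[.6,0,0,0]);print(w,np.degrees(q[0]),q[1:],e);print(r.tolist())
    print("tip",model(tcp,yaw,[(0,0,-93)],q),"collar",model(tcp,yaw,[(0,0,0)],q))
# mouth re-fit in same top view
c,sn=np.cos(np.radians(35)),np.sin(np.radians(35))
def mo(q):
    h=np.array([np.cos(q[2]),np.sin(q[2]),0]);y=np.array([-h[1],h[0],0]);k=np.array([0,0,1.])
    X=h*c+k*sn;Z=-h*sn+k*c
    o=np.array([q[0],q[1],.085])
    return np.array([o+X*x+y*v+Z*z for x,v,z in((-.031,-.031,.085),(.031,-.031,.085),(.031,.031,.085),(-.031,.031,.085),(.031,-.031,0),(.031,.031,0))])
pm=np.array([[312,330],[408,356],[447,207],[355,187],[565,387],[597,245]])/5+[89.9,249.9]
q,e,r=fit([(d["top"],mo,pm)],[.49,.19,-1.7]);print("mould",q,e);o=mo(q)[:4].mean(0);print("mouth",o);print(r.tolist())
E
```

```text
top 37.28462999536995 [-24.3176  24.5255  -0.9683] 0.7678210549429932
[[0.555767268506429, 1.3225349029570452], [-0.37977758824965235, -0.2029839001485243], [0.4076495983126449, 0.6409997858929728], [-0.9484146162775176, -0.44024384051010657], [0.3848677475175464, -1.7150931020972848], [0.026750373814707018, 0.26539367737564135]]
tip [[0.5045 0.2674 0.1611]] collar [[0.515  0.3228 0.2351]]
both 33.94864699632505 [ -3.8837 -14.9199  -0.065 ] 0.9454059311129911
[[1.0208920497994427, 0.785138031519125], [-0.12447582509309996, -0.05386421494148408], [0.377692647835147, -0.2978105249904388], [-1.3742666856229562, -0.11657688866142735], [0.5412470050566753, -2.2173588340382366], [0.04527346513211228, 0.2434681022893983], [0.9218960978105315, -1.6924288796266183], [0.9240336153776525, 0.60862992669513], [-0.15168478636843474, 1.7850268655101331], [-0.6567361375542191, -0.46388011587589517]]
tip [[0.503  0.2545 0.1958]] collar [[0.5127 0.3056 0.273 ]]
mould [ 0.4909  0.1934 -1.7696] 0.45709639182623557
mouth [0.5006 0.2412 0.1546]
[[0.3878965773571963, 0.3813854251275757], [-0.9361266391370577, 0.035674553760713934], [-0.13548385030571808, -0.06941729436437072], [0.3003680033239675, 0.2802193456934674], [-0.36889118332507564, -0.5679023147006887], [0.822896141030725, -0.07778640537173942]]
```

The fit gives a tilt of 34°, with the rod 15 mm off the pad centre toward −u. The tip needs +12.6 mm across the bore axis, then travel down along it. I correct and approach until the tip is about 11 mm above the mouth.

```bash
python3 -m pendant '[[[0.19,1.01,-0.72],0],[[-0.16,-0.84,-1.23],-0.005],[[-0.16,-0.84,-1.23],-0.005],[[0,0,0],0],[[0,0,0],0]]'
python3 - <<'E'
from both import *
from station import ctrl
d={n:ctrl.camera(n) for n in("top","side")};pickle.dump(d,open("cam4.pkl","wb"))
a=d["top"]["color"][:,:,::-1][270:345,100:200]
b=d["side"]["color"][:,:,::-1][320:395,340:440]
cv2.imwrite("pics/g5.png",cv2.convertScaleAbs(np.vstack([cv2.resize(x,(400,300),interpolation=cv2.INTER_CUBIC) for x in(a,b)]),alpha=1.4))
E
```

```text
time_s: 7.27
ee_pos: [0.5192, 0.3348, 0.251]
eef_rot: [-3.141, 0.001, 1.372]
force: [0.7, -0.2, -1.0]
grip_width: 0.0276
grip_force: 60.0
```

View pics/g5.png

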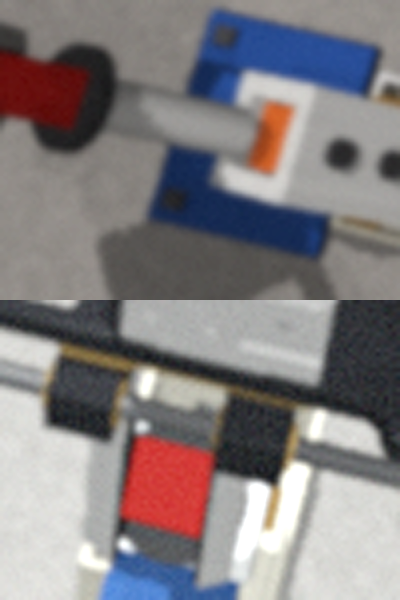

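Run:
```python
from both import *
d=pickle.load(open("cam4.pkl","rb"));t=d["top"];s=d["side"]
tcp=[.5192,.3348,.251];yaw=1.375
P=lambda p:((proj(t,p)-[99.9,269.9])*4).round(); Q=lambda p:((proj(s,p)-[339.9,319.9])*4+[0,300]).round()
M=np.array([.5006,.2412,.1546]);u=np.array([np.cos(yaw),np.sin(yaw),0]);f=np.array([u[1],-u[0],0]);k=np.array([0,0,1.]);T=np.radians(35)
a=u*np.sin(T)+k*np.cos(T);b=u*np.cos(T)-k*np.sin(T)
for dep in(0,11.5,20): print(dep,"tip f+-13",P([M+a*dep/1e3+f*.013,M+a*dep/1e3-f*.013]).tolist(),"collar +-26",P([M+a*(dep+97)/1e3+f*.026,M+a*(dep+97)/1e3-f*.026]).tolist(),"hbase",P([M+a*(dep+101)/1e3-.014*b+i*f*.014 for i in(1,-1)]).tolist(),"top face side",Q([M+a*(dep+159)/1e3+(i*f+j*b)*.014 for i,j in((1,-1),(-1,-1),(-1,1),(1,1))]).tolist())
```

```text
0 tip f+-13 [[270.0, 111.0], [256.0, 161.0]] collar +-26 [[111.0, 48.0], [78.0, 155.0]] hbase [[112.0, 74.0], [94.0, 132.0]] top face side [[137.0, 440.0], [217.0, 461.0], [199.0, 543.0], [118.0, 521.0]]
11.5 tip f+-13 [[252.0, 107.0], [238.0, 157.0]] collar +-26 [[89.0, 43.0], [55.0, 151.0]] hbase [[90.0, 69.0], [72.0, 128.0]] top face side [[134.0, 439.0], [216.0, 460.0], [197.0, 544.0], [115.0, 522.0]]
20 tip f+-13 [[238.0, 104.0], [224.0, 154.0]] collar +-26 [[73.0, 39.0], [38.0, 148.0]] hbase [[73.0, 65.0], [55.0, 125.0]] top face side [[132.0, 438.0], [215.0, 460.0], [196.0, 545.0], [113.0, 522.0]]
```

The crop shows the tip over the mouth, with handle base at (88,70) and (75,130). Predicted for perfect alignment were (90,69) and (72,128), so it is aligned within about 2 mm. I go in along the axis.

```bash
python3 -m pendant '[[[-0.06,-0.28,-0.41],0],[[-0.06,-0.28,-0.41],0],[[-0.05,-0.28,-0.41],0],[[-0.05,-0.28,-0.41],0],[[0,0,0],0]]'; python3 -m pendant '[[[-0.06,-0.28,-0.41],0],[[-0.06,-0.28,-0.41],0],[[0,0,0],0]]'
```

```text
time_s: 7.78
ee_pos: [0.5166, 0.3236, 0.2346]
eef_rot: [-3.141, 0.0, 1.373]
force: [-0.6, -0.1, -2.3]
grip_width: 0.0274
grip_force: 60.0
time_s: 8.03
ee_pos: [0.5156, 0.3183, 0.2271]
eef_rot: [3.141, -0.001, 1.373]
force: [1.4, 1.8, -0.0]
grip_width: 0.0274
grip_force: 60.0
```

```bash
python3 -m pendant '[[[-0.06,-0.28,-0.41],0],[[-0.05,-0.28,-0.41],0],[[0,0,0],0]]'; python3 -m pendant '[[[-0.06,-0.28,-0.41],0],[[-0.05,-0.28,-0.41],0],[[0,0,0],0]]'
```

```text
time_s: 8.28
ee_pos: [0.5143, 0.3123, 0.218]
eef_rot: [-3.141, 0.001, 1.373]
force: [1.0, 1.6, -0.1]
grip_width: 0.0279
grip_force: 60.0
time_s: 8.53
ee_pos: [0.5132, 0.3066, 0.2097]
eef_rot: [-3.141, 0.001, 1.373]
force: [0.1, 1.0, -0.2]
grip_width: 0.0278
grip_force: 60.0
```

```bash
cat > chk.py <<'E'
from both import *
from station import ctrl
import sys
dep=float(sys.argv[1])
yaw=1.375;M=np.array([.5006,.2412,.1546]);u=np.array([np.cos(yaw),np.sin(yaw),0]);f=np.array([u[1],-u[0],0]);k=np.array([0,0,1.]);T=np.radians(35)
a=u*np.sin(T)+k*np.cos(T);b=u*np.cos(T)-k*np.sin(T)
for n in("top","side"):
    c=ctrl.camera(n);im=c["color"].astype(int);m=((im[...,0]-im[...,1]>60)&(im[...,0]-im[...,2]>60)&(im[...,1]<62)).astype(np.uint8)
    N,l,st,ce=cv2.connectedComponentsWithStats(m)
    p=proj(c,[M+a*(z-dep)/1e3+(i*f+j*b)*.014 for z in(101,159) for i in(1,-1) for j in(1,-1)])
    print(n,[(st[i].tolist(),ce[i].round(1).tolist()) for i in range(1,N) if st[i,4]>40],"pred bbox",p.min(0).round(1),p.max(0).round(1))
    o=((im[...,0]-im[...,1]>70)&(im[...,1]-im[...,2]>35)&(im[...,1]>70)).astype(np.uint8)
    N,l,st,ce=cv2.connectedComponentsWithStats(o);print("  orange",[(st[i].tolist(),ce[i].round(1).tolist()) for i in range(1,N) if st[i,4]>15])
    cv2.imwrite(f"pics/k_{n}.png",c["color"][:,:,::-1])
E
python3 chk.py 39
```

```text
top [([112, 287, 11, 14, 89], [116.1, 293.7]), ([122, 291, 15, 10, 103], [128.6, 295.7])] pred bbox [106.1 284.6] [145.8 306.5]
  orange []
side [([374, 355, 21, 24, 370], [384.0, 366.3])] pred bbox [371.8 355.6] [396.4 380. ]
  orange []
```

Run:
```python
from both import *
d=pickle.load(open("cam4.pkl","rb"));A=d["top"]["color"];B=cv2.imread("pics/k_top.png")[:,:,::-1]
for nm,I in(("before",A),("now",B)):
    print(nm,[(u,I[int(round(294+(u-115)*.19)),u].tolist()) for u in range(112,176,2)])
```

```text
before [(112, [75, 14, 13]), (114, [72, 11, 11]), (116, [69, 12, 10]), (118, [65, 11, 10]), (120, [42, 19, 18]), (122, [22, 21, 23]), (124, [23, 23, 23]), (126, [22, 21, 22]), (128, [55, 55, 54]), (130, [78, 78, 76]), (132, [77, 77, 76]), (134, [80, 80, 78]), (136, [92, 91, 89]), (138, [103, 104, 102]), (140, [112, 111, 110]), (142, [111, 111, 109]), (144, [111, 110, 108]), (146, [112, 111, 110]), (148, [111, 111, 109]), (150, [111, 110, 109]), (152, [110, 110, 108]), (154, [110, 109, 108]), (156, [110, 108, 107]), (158, [110, 108, 107]), (160, [109, 108, 107]), (162, [108, 104, 102]), (164, [99, 67, 55]), (166, [112, 50, 21]), (168, [135, 62, 27]), (170, [151, 92, 66]), (172, [150, 142, 138]), (174, [141, 140, 138])]
now [(112, [64, 16, 15]), (114, [85, 14, 12]), (116, [87, 14, 12]), (118, [78, 12, 11]), (120, [69, 10, 8]), (122, [69, 9, 8]), (124, [75, 12, 11]), (126, [77, 11, 11]), (128, [76, 11, 9]), (130, [76, 10, 10]), (132, [75, 12, 10]), (134, [73, 12, 9]), (136, [72, 11, 11]), (138, [70, 13, 11]), (140, [67, 8, 5]), (142, [64, 11, 11]), (144, [32, 20, 21]), (146, [26, 25, 26]), (148, [22, 22, 23]), (150, [33, 32, 33]), (152, [71, 70, 69]), (154, [83, 83, 81]), (156, [88, 86, 85]), (158, [101, 100, 99]), (160, [112, 111, 110]), (162, [113, 113, 111]), (164, [113, 112, 111]), (166, [114, 113, 112]), (168, [112, 111, 110]), (170, [121, 120, 119]), (172, [150, 148, 146]), (174, [142, 141, 139])]
```

No slip: the handle's end moved from 120 to 143.5 px, about 49 mm as commanded. I carry on to a depth of about 88 mm.

```bash
python3 -m pendant '[[[-0.06,-0.28,-0.41],0],[[-0.05,-0.28,-0.41],0],[[-0.06,-0.28,-0.41],0],[[-0.05,-0.28,-0.41],0],[[-0.06,-0.28,-0.41],0],[[0,0,0],0]]'; python3 -m pendant '[[[-0.06,-0.28,-0.41],0],[[-0.05,-0.28,-0.41],0],[[-0.06,-0.28,-0.41],0],[[-0.05,-0.28,-0.41],0],[[-0.05,-0.25,-0.36],0],[[0,0,0],0],[[0,0,0],0]]'; python3 chk.py 88
```

```text
time_s: 9.13
ee_pos: [0.5104, 0.2926, 0.1894]
eef_rot: [-3.141, 0.001, 1.373]
force: [0.5, 0.6, -1.3]
grip_width: 0.0277
grip_force: 60.0
time_s: 9.72
ee_pos: [0.5077, 0.2791, 0.1695]
eef_rot: [-3.141, 0.001, 1.373]
force: [-0.4, -0.3, -1.8]
grip_width: 0.0276
grip_force: 60.0
top [([137, 293, 27, 15, 216], [148.2, 300.3])] pred bbox [129.5 289.8] [166.5 310.5]
  orange []
side [([376, 356, 21, 22, 323], [385.8, 366.4])] pred bbox [374.4 356.3] [397.3 379.1]
  orange []
```

Run:
```python
import cv2,numpy as np
for n in("top","side"):
    I=cv2.imread(f"pics/k_{n}.png");h=cv2.cvtColor(I,cv2.COLOR_BGR2HSV);m=((h[...,0]>4)&(h[...,0]<16)&(h[...,1]>150)&(h[...,2]>40)).astype(np.uint8)
    N,l,st,ce=cv2.connectedComponentsWithStats(m);print(n,[(st[i].tolist(),ce[i].round(0).tolist(),I[l==i].mean(0).round().tolist()) for i in range(1,N) if st[i,4]>8])
```

```text
top [([319, 155, 33, 44, 1139], [335.0, 176.0], [27.0, 44.0, 76.0]), ([228, 220, 41, 44, 1380], [248.0, 241.0], [29.0, 46.0, 78.0]), ([208, 309, 7, 11, 19], [210.0, 314.0], [50.0, 99.0, 151.0]), ([219, 312, 8, 15, 34], [223.0, 320.0], [39.0, 84.0, 130.0]), ([544, 344, 43, 15, 588], [565.0, 351.0], [27.0, 61.0, 114.0])]
side [([409, 148, 11, 28, 259], [413.0, 161.0], [41.0, 78.0, 126.0]), ([235, 233, 40, 50, 792], [255.0, 260.0], [34.0, 57.0, 91.0]), ([291, 300, 39, 59, 1030], [309.0, 333.0], [36.0, 59.0, 93.0]), ([393, 344, 7, 4, 15], [396.0, 345.0], [51.0, 87.0, 134.0])]
```

Depth is 88 mm and the force is back to rod weight only, so the casting has dropped. I withdraw exactly to the earlier pose above the mouth and compare images there to see whether the rod slipped in the grip.

```bash
python3 -m pendant '[[[0.1,0.46,0.68],0],[[0.09,0.47,0.68],0],[[0.1,0.46,0.68],0],[[0.09,0.47,0.68],0],[[0.1,0.46,0.68],0],[[0.1,0.47,0.68],0],[[0.09,0.46,0.68],0],[[0.1,0.47,0.68],0],[[0.1,0.46,0.68],0],[[0.09,0.47,0.68],0],[[0.1,0.46,0.68],0],[[0.09,0.46,0.67],0],[[0,0,0],0],[[0,0,0],0]]'; python3 chk.py -11.5
python3 - <<'E'
import pickle,cv2,numpy as np
d=pickle.load(open("cam4.pkl","rb"))
for n,(y,x) in(("top",(slice(255,345),slice(80,170))),("side",(slice(345,392),slice(355,405)))):
    A=cv2.cvtColor(d[n]["color"],cv2.COLOR_RGB2GRAY)[y,x].astype(np.float32);B=cv2.cvtColor(cv2.imread(f"pics/k_{n}.png"),cv2.COLOR_BGR2GRAY)[y,x].astype(np.float32)
    print(n,cv2.phaseCorrelate(A,B),np.abs(A-B).mean())
I=cv2.imread("pics/k_top.png");h=cv2.cvtColor(I,cv2.COLOR_BGR2HSV);m=((h[...,0]>4)&(h[...,0]<16)&(h[...,1]>150)&(h[...,2]>40));print("mouth orange left:",m[285:330,150:180].sum(),"box",m[290:345,180:262].sum())
E
```

```text
time_s: 10.98
ee_pos: [0.5194, 0.3353, 0.2515]
eef_rot: [3.141, -0.0, 1.373]
force: [-0.2, -0.8, -2.4]
grip_width: 0.0274
grip_force: 60.0
top [([82, 281, 13, 15, 126], [88.0, 287.9]), ([97, 285, 20, 13, 153], [105.2, 291.0])] pred bbox [ 79.5 278.8] [122.4 301.9]
  orange []
side [([370, 354, 24, 25, 428], [381.5, 366.3])] pred bbox [368.7 354.7] [395.3 381. ]
  orange []
top ((-0.2380880728829453, -0.0627700633372541), 0.9819882338724019) 1.5451852
side ((0.04889441602276179, 0.13414892738702733), 0.9976902222633361) 3.167234
mouth orange left: 0 box 273
```

No slip: the images match within 0.25 px. The bore is empty and orange is visible in the box. I carry the rod to the stand, tilted, just outside the hole along its axis.

```bash
python3 -m pendant '[[[0,0,2.5],0],[[0,0,2.5],0],[[1.17,-2.41,0],0.033],[[1.17,-2.41,0],0.033],[[1.17,-2.41,0],0.033],[[1.17,-2.41,0],0.033],[[1.17,-2.41,0],0.033],[[1.17,-2.41,0],0.033],[[1.17,-2.41,0],0.033],[[1.17,-2.41,0],0.033],[[1.17,-2.41,0],0.033],[[1.17,-2.41,0],0.033],[[1.17,-2.41,0],0.033],[[1.17,-2.41,0],0.033],[[0,0,-2.5],0],[[0,0,-2.5],0],[[0,0,-2.5],0],[[0,0,-2.4],0],[[0,0,0],0],[[0,0,0],0]]'
python3 - <<'E'
from both import *
from station import ctrl
np.set_printoptions(precision=4,suppress=True)
o=ctrl.get_obs();tcp=o["ee_pos"];yaw=o["eef_rot"][2]
q=[np.radians(34),-4,-15,0]
print("tcp",tcp,yaw,"tip pred",model(tcp,yaw,[(0,0,-93)],q))
c=ctrl.camera("side");im=c["color"].astype(int);m=((im[...,0]-im[...,1]>60)&(im[...,0]-im[...,2]>60)&(im[...,1]<62)).astype(np.uint8)
N,l,st,ce=cv2.connectedComponentsWithStats(m);print([(st[i].tolist(),ce[i].round(1).tolist()) for i in range(1,N) if st[i,4]>40])
p=proj(c,model(tcp,yaw,[(i,j,z) for i in(14,-14) for j in(14,-14) for z in(8,66)],q));print(p.min(0),p.max(0))
cv2.imwrite("pics/k_side.png",c["color"][:,:,::-1])
E
```

```text
time_s: 12.75
ee_pos: [0.6593, 0.0457, 0.2018]
eef_rot: [-3.14, -0.0, 1.769]
force: [0.8, -0.8, -1.6]
grip_width: 0.0275
grip_force: 60.0
tcp [0.6593 0.0457 0.2018] 1.7690220685602878 tip pred [[ 0.677  -0.0424  0.1143]]
[([304, 239, 14, 20, 267], [310.6, 248.2])]
[302.39   236.9124] [317.847  258.7302]
```

```bash
python3 -m pendant '[[[0.07,-0.34,0],0],[[0,0,0],0],[[0.08,-0.41,-0.62],0],[[0.08,-0.41,-0.62],0],[[0.08,-0.41,-0.62],0],[[0,0,0],0]]'; python3 -m pendant '[[[0.08,-0.41,-0.62],0],[[0.09,-0.41,-0.62],0],[[0.08,-0.41,-0.62],0],[[0,0,0],0],[[0,0,0],0]]'
```

```text
time_s: 13.3
ee_pos: [0.6628, 0.0285, 0.1826]
eef_rot: [-3.141, 0.002, 1.768]
force: [1.1, -5.7, -0.8]
grip_width: 0.0278
grip_force: 60.0
time_s: 13.72
ee_pos: [0.665, 0.0163, 0.1637]
eef_rot: [-3.139, 0.001, 1.768]
force: [0.3, -7.3, -1.0]
grip_width: 0.0275
grip_force: 60.0
```

The rod is in the hole with light contact on the near edge. I loosen to 15 N and lever it upright against the other edge.

```bash
python3 -m pendant '[[[0,0,0],0],[[0,0,0],0],[[0.12,-0.6,0.23],0],[[0.12,-0.6,0.23],0],[[0.12,-0.6,0.23],0],[[0.12,-0.6,0.23],0],[[0.14,-0.69,0.33],0],[[0.14,-0.69,0.33],0],[[0.14,-0.69,0.33],0],[[0.14,-0.69,0.33],0],[[0.13,-0.66,0.13],0],[[0.13,-0.66,0.13],0],[[0.13,-0.66,0.12],0],[[0.13,-0.66,0.12],0],[[0,0,0],0],[[0,0,0],0]]' - 15
cat > red.py <<'E'
from both import *
from station import ctrl
np.set_printoptions(precision=1,suppress=True)
o=ctrl.get_obs();tcp=o["ee_pos"];yaw=o["eef_rot"][2]
c=ctrl.camera("side");I=c["color"];im=I.astype(int);m=((im[...,0]-im[...,1]>45)&(im[...,0]-im[...,2]>45)&(im[...,1]<62)).astype(np.uint8)
m[:,:290]=0;m[:,335:]=0;m[:210]=0;m[300:]=0
N,l,st,ce=cv2.connectedComponentsWithStats(m);print([(st[i].tolist(),ce[i].round(1).tolist()) for i in range(1,N) if st[i,4]>40])
i=1+np.argmax(st[1:,4]);u=int(ce[i][0]);print([(v,I[v,u].tolist()) for v in range(st[i,1]-2,st[i,1]+st[i,3]+12)])
for t,du in((0,0),(0,-15),(10,-7),(-8,-10)):
    top=proj(c,model(tcp,yaw,[(0,j,66) for j in(-14,14)]+[(0,14,8),(0,26,4)],[np.radians(t),0,du,0]));print(t,du,top[:,1])
cv2.imwrite("pics/k_side.png",I[:,:,::-1])
E
python3 red.py
```

```text
time_s: 15.05
ee_pos: [0.6809, -0.0607, 0.1925]
eef_rot: [-3.141, 0.001, 1.769]
force: [0.1, -0.4, -2.2]
grip_width: 0.0279
grip_force: 15.0
[([301, 211, 15, 29, 358], [308.1, 225.2])]
[(209, [82, 112, 81]), (210, [104, 103, 74]), (211, [127, 73, 53]), (212, [135, 40, 37]), (213, [140, 37, 37]), (214, [136, 35, 32]), (215, [139, 37, 36]), (216, [140, 37, 37]), (217, [139, 41, 37]), (218, [137, 41, 37]), (219, [131, 35, 32]), (220, [128, 37, 35]), (221, [126, 31, 28]), (222, [126, 33, 31]), (223, [124, 34, 32]), (224, [126, 35, 33]), (225, [125, 31, 28]), (226, [125, 31, 31]), (227, [124, 33, 27]), (228, [122, 29, 24]), (229, [126, 34, 31]), (230, [124, 32, 30]), (231, [124, 36, 32]), (232, [125, 35, 34]), (233, [129, 43, 38]), (234, [124, 35, 27]), (235, [124, 31, 29]), (236, [126, 35, 34]), (237, [125, 38, 38]), (238, [117, 40, 41]), (239, [94, 50, 48]), (240, [64, 52, 53]), (241, [52, 57, 58]), (242, [51, 54, 53]), (243, [50, 48, 52]), (244, [59, 60, 59]), (245, [86, 86, 86]), (246, [116, 118, 117]), (247, [131, 132, 131]), (248, [136, 138, 138]), (249, [135, 135, 136]), (250, [133, 134, 133]), (251, [134, 137, 136])]
0 0 [210.6 218.6 239.7 244.7]
0 -15 [206.4 214.2 235.3 240.2]
10 -7 [208.6 218.4 236.1 241.5]
-8 -10 [208.2 214.6 237.8 242.3]
```

The side picture numbers match an upright, centred rod exactly: red from 211 to 240, collar end at 245. I centre it over the hole and lower.

```bash
python3 -m pendant '[[[-0.1,0.5,0],0],[[0,0,-1.5],0],[[0,0,-1.5],0],[[0,0,-1.5],0],[[0,0,-1.2],0],[[0,0,-0.6],0],[[0,0,-0.4],0],[[0,0,0],0]]'; python3 -m pendant '[[[0,0,-0.2],0],[[0,0,-0.2],0],[[0,0,0],0]]'; python3 red.py | head -1
```

```text
time_s: 15.77
ee_pos: [0.6798, -0.0549, 0.1252]
eef_rot: [-3.141, -0.0, 1.769]
force: [-0.2, -0.2, -2.3]
grip_width: 0.028
grip_force: 15.0
time_s: 16.02
ee_pos: [0.6805, -0.0552, 0.1237]
eef_rot: [3.139, 0.001, 1.769]
force: [-3.5, 0.7, 7.2]
grip_width: 0.0281
grip_force: 15.0
[([303, 238, 13, 26, 318], [308.7, 250.6])]
```

The collar is seated: 7 N upward, and the red centroid at (308.7,250.6) equals its starting value. I release and rise.

```bash
python3 -m pendant '[[[0,0,0.1],0],[[0,0,0],0],[[0,0,0],0],[[0,0,0],0],[[0,0,0],0],[[0,0,0],0]]' 0.7 15; python3 -m pendant '[[[0,0,1],0],[[0,0,2.5],0],[[0,0,3],0],[[0,0,3],0],[[0,3,0],0],[[0,4,0],0],[[-1,4,0],0],[[-2,3,0],0],[[-2,3,0],0],[[-2,3,0],0],[[0,0,0],0],[[0,0,0],0]]'; python3 red.py|head -1
python3 - <<'E'
from h import *
from station import ctrl
d={n:ctrl.camera(n) for n in("top","side")};pickle.dump(d,open("cam5.pkl","wb"))
a=d["top"]["color"][:,:,::-1][200:345,150:340];b=d["side"]["color"][:,:,::-1][225:415,290:430]
cv2.imwrite("pics/g6.png",np.hstack([cv2.resize(a,(393,300),interpolation=3),cv2.resize(b,(404,548),interpolation=3)[:300]]) if 0 else np.hstack([np.vstack([cv2.resize(a,(393,300),interpolation=2),cv2.resize(d["top"]["color"][:,:,::-1][285:350,185:270],(393,300),interpolation=2)]),cv2.resize(b,(407,600)[::1],interpolation=2)]))
E
```

```text
time_s: 16.57
ee_pos: [0.6799, -0.0551, 0.1226]
eef_rot: [-3.141, -0.0, 1.769]
force: [0.2, -0.6, 0.8]
grip_width: 0.0638
grip_force: 0.0
time_s: 17.57
ee_pos: [0.6094, 0.1463, 0.2189]
eef_rot: [3.14, 0.0, 1.772]
force: [0.1, -0.3, 0.9]
grip_width: 0.0658
grip_force: 0.0
[]
```

View pics/g6.png

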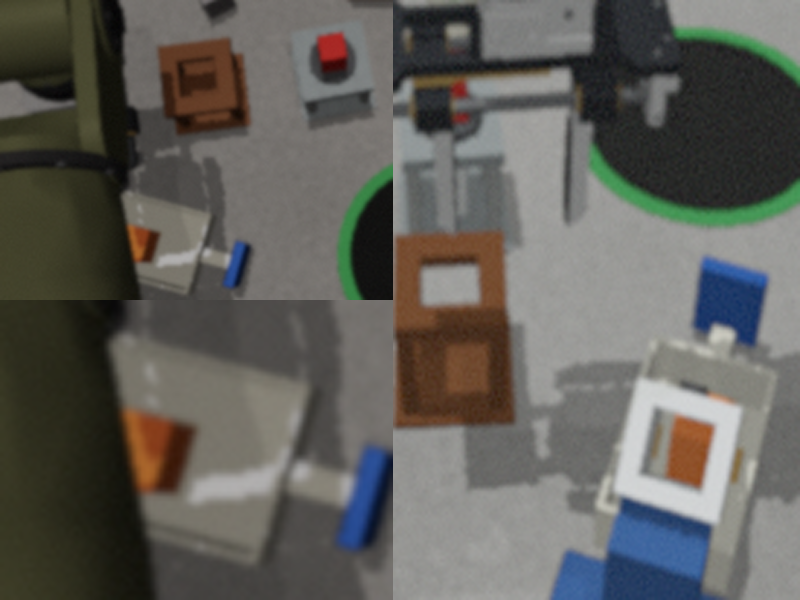

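The picture shows the rod upright in the grey stand, at left crop (332,50). The casting lies in the box at lower-left (155,450), and the tab runs from (381,448) to (350,547). I localise the tab.

Run:
```python
from h import *
np.set_printoptions(precision=4,suppress=True)
d=pickle.load(open("cam5.pkl","rb"));t,s=d["top"],d["side"]
def poly(L):
    L=np.array(L)
    return lambda q:np.c_[q[0]+np.cos(q[2])*L[:,0]-np.sin(q[2])*L[:,1],q[1]+np.sin(q[2])*L[:,0]+np.cos(q[2])*L[:,1],L[:,2]]
px=np.array([[366,446],[391,452],[365,550],[339,545]])-[0,300];px=px/4.62+[184.9,284.9]
L=[[.109,.025,.08],[.121,.025,.08],[.121,-.025,.08],[.109,-.025,.08]]
print("top",fit([(t,poly(L),px)],[.48,.155,-1.78])[:2])
# side: blue tab top edge corners, crop scale 407/140, 600/190, offset (290,225), u-393
ps=(np.array([[706,258],[767,275]])-[393,0])/[2.907,3.158]+[289.9,224.9]
Ls=[[.115,.025,.08],[.115,-.025,.08]]
q,e,r=fit([(t,poly(L),px),(s,poly(Ls),ps)],[.48,.155,-1.78]);print("both",q,e)
print("side",fit([(s,poly(Ls),ps)],q)[:2])
h=np.array([np.cos(q[2]),np.sin(q[2])]);print("tab",q[:2]+.115*h)
im=t["color"].astype(int);m=((im[...,2]-im[...,0]>50)&(np.indices(im.shape[:2])[1]>230)&(np.indices(im.shape[:2])[1]<300)).astype(np.uint8)
N,l,st,ce=cv2.connectedComponentsWithStats(m);print([(st[i].tolist(),ce[i]) for i in range(1,N) if st[i,4]>30])
```

```text
top (array([ 0.481 ,  0.1556, -1.7915]), np.float64(0.3230759988986404))
both [ 0.4807  0.1549 -1.7933] 0.6703575438419973
side (array([ 0.4802,  0.1527, -1.7992]), np.float64(0.8023912426896633))
tab [0.4553 0.0428]
[([258, 317, 11, 22, 125], array([263.136, 327.592]))]
```

```bash
python3 -m pendant '[[[-1.54,-1.04,0],0.1147],[[-1.54,-1.04,0],0.1147],[[-1.54,-1.03,0],0.1147],[[-1.54,-1.03,0],0.1147],[[-1.54,-1.03,0],0.1147],[[-1.54,-1.03,0],0.1147],[[-1.54,-1.03,0],0.1147],[[-1.54,-1.03,0],0.1147],[[-1.54,-1.03,0],0.1147],[[-1.54,-1.03,0],0.1147],[[0,0,0],0],[[0,0,0],0]]' 0.5 20
```

```text
time_s: 18.72
ee_pos: [0.4563, 0.0407, 0.2181]
eef_rot: [3.141, 0.001, 2.912]
force: [-0.1, 0.2, 0.6]
grip_width: 0.047
grip_force: 0.0
```

```bash
python3 -m pendant '[[[-0.1,0.2,-2.5],0.005],[[0,0,-3.5],0],[[0,0,-3.5],0],[[0,0,-3.5],0],[[0,0,-2.6],0],[[0,0,-2],0],[[0,0,0],0],[[0,0,0],0]]'; python3 -m pendant '[[[0,0,0],0],[[0,0,0],0],[[0,0,0],0],[[0,0,0],0],[[0,0,0],0],[[0,0,0],0]]' 0 25
```

```text
time_s: 19.38
ee_pos: [0.4553, 0.0437, 0.0414]
eef_rot: [-3.141, -0.002, 2.919]
force: [0.6, -1.3, 0.3]
grip_width: 0.0467
grip_force: 0.0
time_s: 19.88
ee_pos: [0.4554, 0.0439, 0.0421]
eef_rot: [3.141, 0.001, 2.921]
force: [4.6, 1.2, 3.4]
grip_width: 0.0118
grip_force: 25.0
```

Gripped on the 12 mm tab. I drag the box flat along the table toward the mat.

```bash
python3 -m pendant '[[[-0.1,-0.47,0],0],[[-0.18,-0.8,0],0],[[-0.25,-1.1,0],0],[[-0.29,-1.31,0],0],[[-0.29,-1.31,0],0],[[-0.29,-1.31,0],0],[[-0.3,-1.35,0],0],[[-0.3,-1.35,0],0],[[-0.3,-1.35,0],0],[[-0.3,-1.35,0],0]]'; python3 -m pendant '[[[0.12,-1.4,0],0],[[0.12,-1.4,0],0],[[0.12,-1.4,0],0],[[0.12,-1.4,0],0],[[0.12,-1.4,0],0],[[0.12,-1.4,0],0],[[0.12,-1.4,0],0],[[0.12,-1.4,0],0],[[0.12,-1.4,0],0],[[0.12,-1.4,0],0],[[0.12,-1.4,0],0],[[0.12,-1.4,0],0],[[0.12,-1.4,0],0],[[0.12,-1.4,0],0],[[0.06,-1.4,0],0],[[0.06,-1,0],0],[[0,-0.4,0],0],[[0,0,0],0],[[0,0,0],0]]'
```

```text
time_s: 20.72
ee_pos: [0.429, -0.0739, 0.0421]
eef_rot: [3.141, 0.001, 2.921]
force: [1.3, 6.1, 5.4]
grip_width: 0.0119
grip_force: 25.0
time_s: 22.3
ee_pos: [0.4468, -0.2981, 0.0422]
eef_rot: [-3.141, 0.001, 2.921]
force: [-1.0, -2.6, 6.6]
grip_width: 0.0119
grip_force: 25.0
```

Release, rise, clear away (up, then toward the robot side) and check the positions numerically.

```bash
python3 -m pendant '[[[0,0,0],0],[[0,0,0],0],[[0,0,0],0],[[0,0,0],0]]' 0.45 15; python3 -m pendant '[[[0,0,1],0],[[0,0,3],0],[[0,0,3.5],0],[[0,0,3.5],0],[[0,0,3.5],0],[[0,0,2],0],[[-1,-3,0],0],[[-1,-3,0],0],[[-1,-3,0],0],[[-1,-3,0],0],[[0,0,0],0],[[0,0,0],0]]'
python3 - <<'E'
from h import *
from station import ctrl
np.set_printoptions(precision=4,suppress=True)
d={n:ctrl.camera(n) for n in("top","side")};pickle.dump(d,open("cam6.pkl","wb"))
d0=pickle.load(open("cam0.pkl","rb"))
t=d["top"];
for n in d: cv2.imwrite(f"pics/f_{n}.png",d[n]["color"][:,:,::-1])
im=t["color"].astype(int);h=cv2.cvtColor(t["color"],cv2.COLOR_RGB2HSV)
def comps(m,k=40):
    N,l,st,ce=cv2.connectedComponentsWithStats(m.astype(np.uint8));return [(st[i].tolist(),ce[i].round(1).tolist()) for i in range(1,N) if st[i,4]>k],l,st
print("orange",comps((h[...,0]>4)&(h[...,0]<16)&(h[...,1]>150)&(h[...,2]>90))[0])
w=(im.min(2)>120)&(im.max(2)-im.min(2)<40);w[:, :300]=0;w[:270]=0;w[380:]=0;w[:,430:]=0
c,l,st=comps(w,60);print("white",c)
i=1+np.argmax(st[1:,4]);p=cv2.convexHull(np.argwhere(l==i)[:,::-1].astype(np.int32));r=cv2.minAreaRect(p);print("rect",r);q=cv2.boxPoints(r)
W=np.array([at(t,x,.045) for x in q]);print("rim corners",W,"dist to mat",np.hypot(*(W-[.4728,-.1858]).T))
print("blue",comps((im[...,2]-im[...,0]>40))[0])
for n in d:
    a=cv2.cvtColor(d0[n]["color"],cv2.COLOR_RGB2GRAY).astype(np.float32);b=cv2.cvtColor(d[n]["color"],cv2.COLOR_RGB2GRAY).astype(np.float32)
    R={"top":{"rod":(205,250,290,330),"jar":(190,235,155,200),"spare":(185,212,240,268),"bottle":(205,245,383,418)},"side":{"rod":(233,300,292,328),"jar":(370,425,240,288),"spare":(308,345,242,270),"bottle":(193,240,298,326)}}[n]
    for k,(y0,y1,x0,x1) in R.items(): print(n,k,np.round(cv2.phaseCorrelate(a[y0:y1,x0:x1],b[y0:y1,x0:x1])[0],2),np.abs(a-b)[y0:y1,x0:x1].mean().round(1))
E
```

```text
time_s: 22.63
ee_pos: [0.4467, -0.2972, 0.0415]
eef_rot: [3.141, -0.0, 2.921]
force: [-0.5, 0.4, 0.2]
grip_width: 0.0353
grip_force: 0.0
time_s: 23.63
ee_pos: [0.4062, -0.4181, 0.2069]
eef_rot: [3.141, -0.0, 2.919]
force: [0.7, -0.1, 0.7]
grip_width: 0.0422
grip_force: 0.0
orange [([355, 317, 15, 17, 56], [359.9, 325.8])]
white [([332, 297, 60, 51, 1554], [361.7, 323.8]), ([392, 326, 17, 11, 100], [399.9, 331.5])]
rect ((362.91180419921875, 322.35296630859375), (56.75333023071289, 38.56315994262695), 14.03624439239502)
rim corners [[ 0.4444 -0.1074]
 [ 0.531  -0.1281]
 [ 0.5016 -0.2574]
 [ 0.416  -0.2345]] dist to mat [0.0834 0.0819 0.0771 0.0748]
blue [([138, 273, 56, 61, 1247], [161.8, 301.2]), ([411, 324, 10, 22, 127], [415.7, 334.4])]
top rod [0.16 0.6 ] 2.3
top jar [0.58 0.55] 1.7
top spare [-0.03  0.37] 1.6
top bottle [ 0.02 -0.11] 1.5
side rod [ 0.08 -0.07] 3.3
side jar [-0.06 -0.01] 2.0
side spare [-0.06  0.05] 2.2
side bottle [-0.09  0.01] 2.2
```

The box is centred on the mat: its rim corners are 75–83 mm from the mat centre, against a 120 mm radius. The casting is inside, the rod is home, and the bystanders are unmoved.

```bash
python3 -c "
from station import ctrl
print(ctrl.hand_in())"
```

```text
the job is handed in; nothing more can be done
None
```

I handed the job in at about 24 s: the casting is in the catch box on the mat, the rod hangs upright in its stand, and the jar, bottle and grey block haven't moved; the hand-in gave no verdict.

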